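# Unlatch the tile cutter's lever and hold it up

## Task

The lever of the tile cutter is locked down on its stud for carrying. Pull the spring latch at the lever's side outwards by its upright tab, away from the lever, until it is clear of the stud; then raise the lever off the stud to about thirty degrees, so that a tile can go in under the scoring wheel, and finish while still holding it up there in the gripper. Leave the other things on the table where they are.

Things in the scene. Friction and masses are not known exactly. Their poses are not given: they have to be found in the camera images.
- cutter: manual rail tile cutter, fixed to the table: aluminium bed 180 x 480 mm with black rubber pads (top at 26 mm), grey end posts 95 mm tall, two chromed rails at height 78 mm, carriage clamped on them. Origin: centre of the bed's underside, on the table; y runs along the rails, x across them. The locked lever lies level above the rails, pointing from the carriage to the cutter's -y
- stud (a point): centre of the head of the locking stud, a steel mushroom 18 mm across on top of the end post at the cutter's -y end (cutter x 0, y -215, height 110 mm); hidden under the lever's coupler cup while the lever is down
- lever (a joint): lever angle in rad: 0 = level, locked down; grows as its free end rises; free up to 1.3. The pivot axis lies along the cutter's x. Nothing but the robot holds the lever up: let go, it falls back. It weighs about 0.5 kg; raising it takes roughly 3.5 to 6 N at the latch
- latch (a joint): travel of the spring latch in m: 0 = in, its plate under the stud's head; 0.014 = pulled fully out. It is pulled towards the cutter's -x (level, square to the lever, away from it). The lever comes free at about 0.005; 0.008 or more is a clear pull. The spring pulls it back in with about 4 N at 0, 10 N fully out. It rides on the lever and rises with it
- latch_tab (a point): grip point inside the latch's upright cast metal tab: 12 mm thick along the cutter's x, 24 mm wide along y, 62 mm tall; this point is 21 mm below its top and 136 mm above the table with the lever down. It stands on a 9 mm steel rod whose top is 29 mm below this point. Above the rod 54 mm are free between tab and lever tube; the tab's other side is open
- lever_pivot (a point): centre of the lever's pivot on the carriage, 130 mm above the table. Along the lever the tab is 245 mm from it, and 70 mm to the cutter's -x side of the lever's centre line. Gripped on its two broad faces (closing along the cutter's x), the tab can turn between the pads as the lever rises, so the gripper may stay pointing down
- lever_cup (a point): point on the lever's centre line over the stud, 245 mm from the pivot: here the steel coupler cup, 40 mm wide, covers the stud and carries the latch. The lever is a steel tube 20 mm thick; beyond the cup follows a black rubber grip 31 mm thick, its free end 400 mm from the pivot
- tile: loose blue ceramic tile, 97 x 97 x 8 mm, lying on the cutter's bed waiting to be cut. Origin: centre of its underside. Not part of the job
- nippers: loose tile nippers with grey handles, about 190 x 90 x 19 mm, lying flat in front of the cutter. Origin: centre of its underside. Not part of the job
- glue: loose white glue bottle, 56 mm across, 145 mm tall, upright. Origin: centre of its underside. Not part of the job
- jar: loose closed glass jar, 76 mm across, 94 mm tall, upright. Origin: centre of its underside. Not part of the job
- dish: loose clear plastic dish, 110 mm across, 28 mm tall. Origin: centre of its underside. Not part of the job
- scissors: loose scissors with orange handles, about 170 x 85 x 12 mm, lying flat. Origin: centre of its underside. Not part of the job
- brush: loose brush, 190 mm long, lying flat. Origin: centre of its underside. Not part of the job

How it is judged:
On the way, in this order (a step that is already met when the one before it is completed fails the run):
1. the latch is pulled out clear of the stud's head (at least 6 mm of its 14) while the lever is still down (value of joint latch above 0.006 m and value of joint lever below 0.04 rad), for 0.1 s.
2. the lever is raised to about thirty degrees (value of joint lever between 0.38 and 0.72 rad), for 0.2 s.
At the end, for the whole second after the job is handed in: the lever stands still between 22 and 41 degrees (0.38 to 0.72 rad), the gripper's fingers bearing on it or on its latch with more than 1 N, nothing else holding it up (all of step 2 and velocity of joint lever between -0.15 and 0.15 rad/s and contact force between the fingers and lever above 1 N); the arm keeps its last pose, push and grip.
It fails at once if one of the loose things (tile, nippers, glue, jar, dish, scissors, brush) is moved by more than 25 mm (distance of any of tile, nippers, glue, jar, dish, scissors, brush from where it was at the start of the episode above 0.025 m).
It also fails if it takes over 32 s, if anything falls off the work surface, if the arm or the gripper's body presses on something with over 40 N, if the wrist force passes 120 N, or if a joint passes its speed limit or range.

## Robot

A 6-joint arm with a two-finger parallel gripper is mounted at the origin on the work surface. World frame = base frame: x ahead of the robot, y to its left, z up, the work surface at z = 0. Lengths are in m, angles in rad, forces in N, time in s.
With the tool pointing down it reaches from about 0.25 to 0.725 m from the base axis. Payload 4 kg.
Tool frame: the origin (TCP) lies midway between the tips of the shut fingers; the grasp point (between the pads) lies 19 mm behind it; z points along the fingers, x is the direction in which the jaws open and shut, and the axes are right-handed (so a half turn about z gives the same grasp; the last joint's range is limited). The gripper opens to 85 mm and grips with 20 to 120 N. Pads are 22 mm wide; open, the fingers measure 114 mm over their backs; the gripper's body (76 mm by 85 mm) begins 54 mm behind the grasp point. The pads swing forward as they close: fully open they stand 13 mm farther back than shut.
Start: joints at [-1.116, 0.241, 0.005, 1.335, 0, 1.571], TCP at [0.22, -0.449, 0.231] pointing down, gripper open.
Joint ranges: [-2.72, 2.72], [-1.05, 1.87], [-1.09, 1.28], [-1.99, 2.15], [-1.42, 1.44], [-3.14, 3.14]. Speed limits (rad/s): [2.79, 2.79, 3.14, 3.14, 3.14, 3.14].

## Interface

Orientations are given as a unit quaternion [x, y, z, w].
In Python, from workcell import telemetry, camera, get_calibration, bot gives the robot as it stands.
- The arm moves only by the tool step_arm, never from a script. Its argument "increments" is a list of rows, each an object with "slide": the shift along the tool's x, y, z in m, a list of three; "turn": the turn, a rotation vector about the tool's x, y, z in rad, a list of three; "grip": the closure, from -1 (fully open) to 1 (shut), so that 0 is half open. A call has 1 to 12 rows; each row shifts and turns the commanded pose from where the row before left it, along the tool's axes as they then stand; what a row does not reach is not made up. A row lasts 1/12 s, in which the tool goes at most 41.7 mm and 7.16 degrees, less where a joint would pass 70% of its speed; a pose out of reach is approached as far as the arm can. A call is refused whole if a number of a shift passes 0.0417 or a number of a turn 0.125, either way. A call with a gripper value outside its range is refused whole. The fingers move at their own pace and stop on an object; the grip force is fixed at half the most. Time passes only in rows, so rows that do not move let the fingers close. It gives the time, the measured TCP pose, the force and the opening at its end, in the units of the state.
- telemetry.get_obs(): the state, without advancing time (a new reading comes with each control period).
- camera(name): name is "scene" or "top" or "wrist"; returns (picture, depth): 420x560x3 uint8, red, green, blue; 420x560 float32, m along the optical axis (not along the pixel's ray), 0 where there is no reading.
- get_calibration(name): a dict with "K" (3x3 intrinsics, pixels), "extrinsics" (4x4, takes a point from camera to world coordinates). Camera axes: x right, y down, z forward; pixel columns grow to the right and rows downward; lengths in m; the calibration is good to about 2 mm. A picture is of the moment at which its call begins: read the wrist's pose just before it. get_calibration takes no time and is no camera call; for the wrist camera it gives the pose at the moment of the call.
- bot.job_done(): hands the job in, once; it reports no verdict.
The state is a dict: "clock": time; "joint_pos": joint angles; "joint_vel": joint speeds; "tau": joint torques, N m; "eef_pos": TCP position; "tool_rot": TCP orientation; "ft_force": force on the tool from outside, world axes, zero at the start; "ft_torque": the same for the moment, N m; "grip_width": finger opening in m.
Only numpy, scipy, OpenCV 4.12 (cv2) and the standard library are available. Lean on these libraries where they do the work, as an engineer would, in place of code of your own. Each camera call takes 0.05 s, during which the arm holds its last target. There are 200 camera calls.

## Working session

There is one attempt and no reset: what is moved stays moved. The work goes in short steps, Python scripts to look and compute and a tool call to move; the robot and the scene stay as the last step left them, time stands still between calls to the robot, and variables do not carry over. Pictures are saved under pics/ and viewed, and the job is handed in when it is done.

Besides the shell and the picture viewer there is one more tool, called after ">>>" by a JSON object that holds its "name" and its "arguments". step_arm: Moves the arm, as the interface text tells. Its arguments: {"type":"object","properties":{"increments":{"type":"array","items":{"type":"object","properties":{"slide":{"type":"array","items":{"type":"number"}},"turn":{"type":"array","items":{"type":"number"}},"grip":{"type":"number"}}}}},"required":["increments"]}

```bash
mkdir -p pics
python3 - <<'E'
from workcell import telemetry,camera,get_calibration
import cv2,numpy as np
o=telemetry.get_obs();print({k:np.round(v,3).tolist() for k,v in o.items()})
for n in("top","scene"):
    p,d=camera(n);cv2.imwrite(f"pics/{n}0.png",p[...,::-1]);np.savez(f"{n}0.npz",d=d,**get_calibration(n))
E
```

```text
{'clock': 0.0, 'joint_pos': [-1.116, 0.241, 0.004, 1.335, 0.0, 1.571], 'joint_vel': [0.0, -0.001, -0.001, -0.002, -0.001, -0.0], 'tau': [0.001, -37.232, 25.24, 0.017, 0.0, 0.0], 'eef_pos': [0.219, -0.449, 0.23], 'tool_rot': [0.848, -0.529, -0.001, -0.001], 'ft_force': [-0.24, -0.661, -0.364], 'ft_torque': [0.052, -0.004, 0.002], 'grip_width': 0.085}
```

View pics/top0.png

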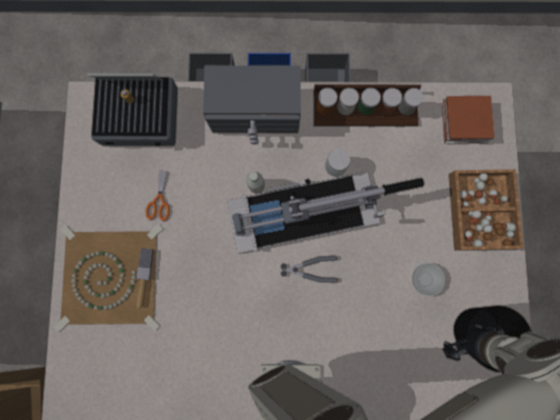

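View pics/scene0.png

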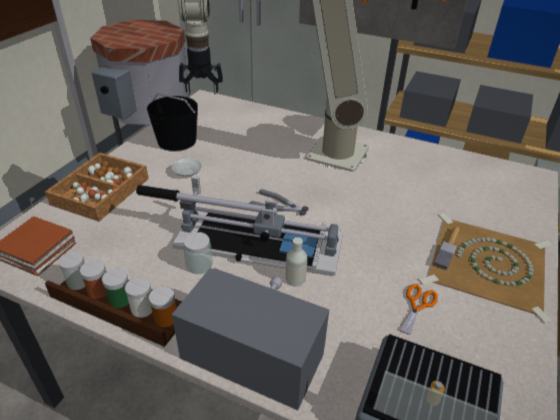

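```bash
cat > h.py <<'E'
import numpy as np,cv2
def pts(n):
    z=np.load(n+".npz");d=z["d"];v,u=np.mgrid[:d.shape[0],:d.shape[1]]
    K=z["K"];c=np.stack([(u-K[0,2])/K[0,0]*d,(v-K[1,2])/K[1,1]*d,d],-1)
    E=z["extrinsics"];return c@E[:3,:3].T+E[:3,3]
E
python3 - <<'E'
from h import *
for n,(a,b,c,e) in dict(top0=(220,440,140,290),scene0=(130,350,150,270)).items():
    p=cv2.imread(f"pics/{n}.png")[c:e,a:b];cv2.imwrite(f"pics/{n}z.png",cv2.resize(p,None,fx=3.6,fy=3.6,interpolation=cv2.INTER_CUBIC))
P=pts("top0")
for u,v in [(305,380),(262,180),(420,183),(390,188),(372,192),(372,200),(368,205),(340,201),(297,209),(240,220)]:print(u,v,P[v,u].round(3))
m=(P[...,2]>.118)&(P[...,2]<.175);m[:, :280]=0;m[:175]=0;m[260:]=0;m[:,440:]=0
for v in range(175,225):
    r=np.where(m[v])[0]
    if len(r):print(v,[(int(u),*P[v,u].round(3).tolist()) for u in r if u%6==0 ])
E
```

```text
305 380 [ 0.162 -0.027  0.449]
262 180 [0.675 0.09  0.096]
420 183 [ 0.656 -0.392  0.146]
390 188 [ 0.639 -0.3    0.149]
372 192 [ 0.628 -0.246  0.143]
372 200 [ 0.61  -0.254  0.105]
368 205 [ 0.601 -0.249  0.066]
340 201 [ 0.601 -0.15   0.138]
297 209 [ 0.575 -0.019  0.147]
240 220 [0.548 0.157 0.093]
178 [(420, 0.672, -0.393, 0.144)]
179 [(414, 0.67, -0.377, 0.139), (420, 0.667, -0.391, 0.15)]
180 [(408, 0.667, -0.36, 0.134), (414, 0.665, -0.375, 0.144), (420, 0.664, -0.392, 0.148)]
181 [(402, 0.664, -0.341, 0.133), (414, 0.662, -0.374, 0.145), (420, 0.661, -0.391, 0.149)]
182 [(402, 0.659, -0.338, 0.144), (408, 0.659, -0.356, 0.146), (414, 0.659, -0.375, 0.143), (420, 0.658, -0.391, 0.148)]
183 [(396, 0.657, -0.321, 0.141), (402, 0.656, -0.338, 0.143), (408, 0.656, -0.356, 0.146), (414, 0.656, -0.374, 0.145), (420, 0.656, -0.392, 0.146)]
184 [(390, 0.653, -0.302, 0.143), (396, 0.653, -0.319, 0.145), (402, 0.653, -0.338, 0.143), (408, 0.653, -0.356, 0.143), (414, 0.653, -0.374, 0.145), (420, 0.653, -0.392, 0.145)]
185 [(384, 0.649, -0.283, 0.146), (390, 0.65, -0.302, 0.143), (396, 
[... 4843 characters left out ...]
1 [(294, 0.569, -0.01, 0.147), (300, 0.57, -0.028, 0.141), (384, 0.568, -0.278, 0.154)]
212 [(294, 0.566, -0.01, 0.147), (300, 0.568, -0.029, 0.133), (378, 0.565, -0.259, 0.159), (384, 0.565, -0.277, 0.157)]
213 [(294, 0.564, -0.01, 0.141), (300, 0.563, -0.028, 0.148), (378, 0.562, -0.26, 0.156), (384, 0.562, -0.277, 0.16)]
214 [(294, 0.559, -0.01, 0.149), (300, 0.56, -0.028, 0.146), (378, 0.559, -0.259, 0.16), (384, 0.559, -0.278, 0.155)]
215 [(294, 0.557, -0.01, 0.147), (300, 0.558, -0.028, 0.141), (378, 0.556, -0.26, 0.156)]
216 [(294, 0.554, -0.01, 0.145), (300, 0.557, -0.029, 0.119), (378, 0.554, -0.261, 0.148)]
217 [(294, 0.554, -0.011, 0.125), (300, 0.553, -0.029, 0.13)]
218 []
219 []
```

View pics/top0z.png

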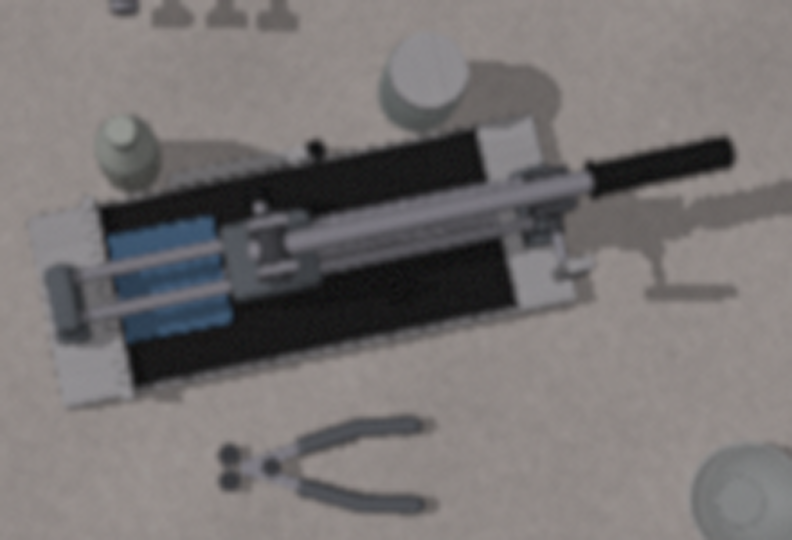

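View pics/scene0z.png

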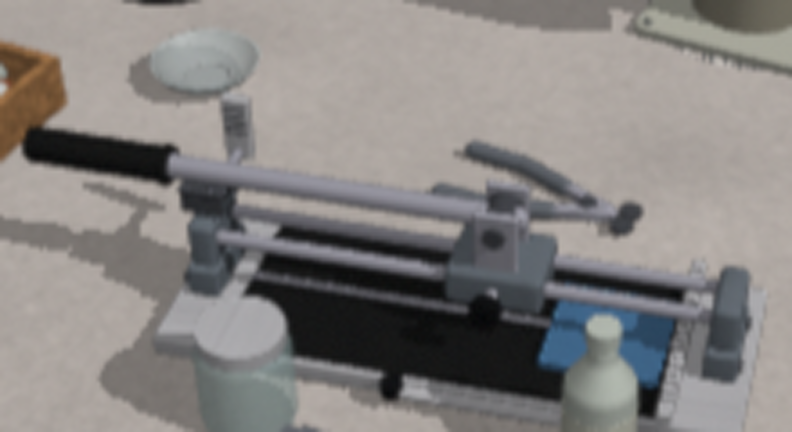

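>>> {"name": "step_arm", "arguments": {"increments": [{"slide": [0, 0, 0], "turn": [0, 0, -0.121], "grip": 0}, {"turn": [0, 0, -0.121], "slide": [0, 0, 0], "grip": 0}, {"turn": [0, 0, -0.121], "slide": [0, 0, 0], "grip": 0}, {"turn": [0, 0, -0.121], "slide": [0, 0, 0], "grip": 0}, {"turn": [0, 0, -0.121], "slide": [0, 0, 0], "grip": 0}, {"turn": [0, 0, -0.121], "slide": [0, 0, 0], "grip": 0}, {"turn": [0, 0, -0.121], "slide": [0, 0, 0], "grip": 0}, {"turn": [0, 0, -0.121], "slide": [0, 0, 0], "grip": 0}, {"turn": [0, 0, -0.121], "slide": [0, 0, 0], "grip": 0}, {"turn": [0, 0, -0.121], "slide": [0, 0, 0], "grip": 0}, {"turn": [0, 0, -0.121], "slide": [0, 0, 0], "grip": 0}, {"turn": [0, 0, 0], "slide": [0, 0, 0], "grip": 0}]}}

```text
clock: 1.1
eef_pos: [0.2195, -0.4489, 0.2308]
tool_rot: [0.994, 0.108, -0.0, -0.001]
ft_force: [-0.3, -0.3, 0.4]
grip_width: 0.0426
```

>>> {"name": "step_arm", "arguments": {"increments": [{"slide": [0.031, -0.0086, 0], "turn": [0, 0, 0], "grip": 0}, {"slide": [0.031, -0.0086, 0], "turn": [0, 0, 0], "grip": 0}, {"slide": [0.031, -0.0086, 0], "turn": [0, 0, 0], "grip": 0}, {"slide": [0.031, -0.0086, 0], "turn": [0, 0, 0], "grip": 0}, {"slide": [0.031, -0.0086, 0], "turn": [0, 0, 0], "grip": 0}, {"slide": [0.031, -0.0086, 0], "turn": [0, 0, 0], "grip": 0}, {"slide": [0.031, -0.0086, 0], "turn": [0, 0, 0], "grip": 0}, {"slide": [0.031, -0.0086, 0], "turn": [0, 0, 0], "grip": 0}, {"slide": [0.031, -0.0086, 0], "turn": [0, 0, 0], "grip": 0}, {"slide": [0.031, -0.0086, 0], "turn": [0, 0, 0], "grip": 0}, {"slide": [0.031, -0.0086, 0], "turn": [0, 0, 0], "grip": 0}, {"slide": [0.031, -0.0086, 0], "turn": [0, 0, 0], "grip": 0}]}}

```text
clock: 2.1
eef_pos: [0.5622, -0.2679, 0.2308]
tool_rot: [0.994, 0.106, -0.0, -0.0]
ft_force: [0.1, -0.2, 0.6]
grip_width: 0.0425
```

```bash
cat > look.py <<'E'
from workcell import telemetry,camera,get_calibration
import cv2,numpy as np,sys
n,t=sys.argv[1:3]
o=telemetry.get_obs();print({k:np.round(o[k],3).tolist() for k in("clock","joint_pos","eef_pos","tool_rot","ft_force","grip_width")})
c=get_calibration(n);p,d=camera(n);cv2.imwrite(f"pics/{t}.png",p[...,::-1]);np.savez(f"{t}.npz",d=d,**c)
E
python3 look.py wrist w1
```

```text
{'clock': 2.1, 'joint_pos': [-0.445, 0.493, 0.372, 1.45, -0.0, 0.914], 'eef_pos': [0.562, -0.268, 0.231], 'tool_rot': [0.994, 0.106, -0.0, -0.0], 'ft_force': [0.062, -0.186, 0.565], 'grip_width': 0.043}
```

View pics/w1.png

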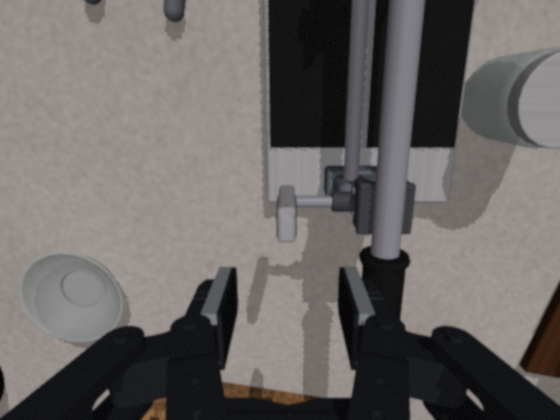

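Run:
```python
from h import *
P=pts("w1")
def lever(a,b,c,e,zlo,zhi):
    Q=P[c:e,a:b].reshape(-1,3);return Q[(Q[:,2]>zlo)&(Q[:,2]<zhi)]
T=lever(270,305,180,250,.150,.164)
print(len(T),T.mean(0),np.median(T,0))
print(cv2.minAreaRect(T[:,:2].astype(np.float32)*1000))
L=lever(365,425,5,170,.132,.15)
vx,vy,x0,y0=cv2.fitLine(L[:,:2].astype(np.float32),cv2.DIST_HUBER,0,.001,.001).ravel()
if vy>0:vx,vy=-vx,-vy
print("lever dir",vx,vy,np.degrees(np.arctan2(vx,-vy)))
n=np.array([-(-vy),-(vx)]) # cutter -x
n=np.array([vy,-vx]);t=T[:,:2];print("n",n)
d=(t-[x0,y0])@n;a=(t-[x0,y0])@[vx,vy];print("offset range",np.percentile(d,[2,50,98]),"centre",np.percentile(a,[2,98]))
c=np.array([x0,y0])+n*(np.percentile(d,2)+np.percentile(d,98))/2+np.array([vx,vy])*np.percentile(a,[2,98]).mean();print("tab",c)
```

```text
693 [ 0.56051069 -0.26789562  0.1562095 ] [ 0.56051666 -0.26767001  0.15656215]
((560.5881958007812, -268.81597900390625), (12.211190223693848, 23.39014434814453), 14.684696197509766)
lever dir 0.21013302 -0.9776728 12.130147
n [-0.9776728  -0.21013302]
offset range [0.06271906 0.06834024 0.07399559] centre [0.06970434 0.09205829]
tab [ 0.56064064 -0.26864953]
```

>>> {"name": "step_arm", "arguments": {"increments": [{"slide": [-0.0017, 0.0005, 0.014], "turn": [0, 0, 0], "grip": 0}, {"slide": [0, 0, 0.014], "turn": [0, 0, 0], "grip": 0}, {"slide": [0, 0, 0.014], "turn": [0, 0, 0], "grip": 0}, {"slide": [0, 0, 0.014], "turn": [0, 0, 0], "grip": 0}, {"slide": [0, 0, 0.014], "turn": [0, 0, 0], "grip": 0}, {"slide": [0, 0, 0.014], "turn": [0, 0, 0], "grip": 0}, {"slide": [0, 0, 0.014], "turn": [0, 0, 0], "grip": 0}, {"slide": [0, 0, 0.014], "turn": [0, 0, 0], "grip": 0}, {"slide": [0, 0, 0], "turn": [0, 0, 0], "grip": 0}]}}

```text
clock: 2.9
eef_pos: [0.5571, -0.2689, 0.1155]
tool_rot: [0.994, 0.106, -0.003, -0.002]
ft_force: [-1.2, 0.3, 0.3]
grip_width: 0.0427
```

```bash
python3 look.py wrist w2
```

```text
{'clock': 2.9, 'joint_pos': [-0.45, 0.547, 0.156, 1.187, -0.0, 0.909], 'eef_pos': [0.557, -0.269, 0.115], 'tool_rot': [0.994, 0.106, -0.003, -0.002], 'ft_force': [-1.184, 0.325, 0.342], 'grip_width': 0.043}
```

View pics/w2.png

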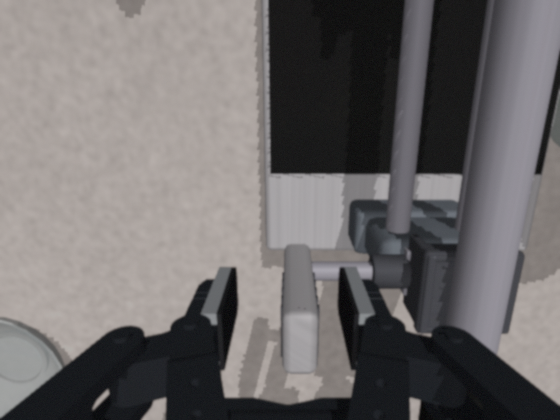

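>>> {"name": "step_arm", "arguments": {"increments": [{"slide": [0.0033, 0, -0.001], "turn": [0, 0, 0], "grip": 0}, {"slide": [0, 0, 0], "turn": [0, 0, 0], "grip": 0}, {"slide": [0, 0, 0], "turn": [0, 0, 0], "grip": 0}]}}

```text
clock: 3.2
eef_pos: [0.5638, -0.2695, 0.1217]
tool_rot: [0.994, 0.107, 0.001, 0.001]
ft_force: [-0.0, 0.4, -0.8]
grip_width: 0.0424
```

```bash
python3 look.py wrist w3
```

```text
{'clock': 3.2, 'joint_pos': [-0.446, 0.547, 0.173, 1.194, 0.0, 0.91], 'eef_pos': [0.564, -0.269, 0.122], 'tool_rot': [0.994, 0.107, 0.001, 0.001], 'ft_force': [-0.035, 0.425, -0.765], 'grip_width': 0.042}
```

View pics/w3.png

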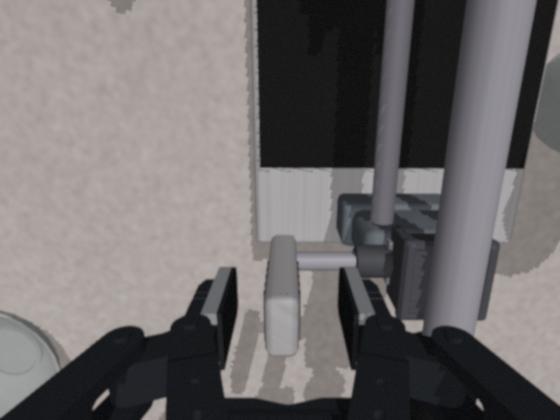

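>>> {"name": "step_arm", "arguments": {"increments": [{"slide": [-0.001, 0, 0.002], "turn": [0, 0, 0], "grip": 0}, {"slide": [0, 0, 0], "turn": [0, 0, 0], "grip": 0}, {"slide": [0, 0, 0], "turn": [0, 0, 0], "grip": 0}, {"slide": [0, 0, 0], "turn": [0, 0, 0], "grip": 0}, {"slide": [0, 0, 0], "turn": [0, 0, 0], "grip": 0}, {"slide": [0, 0, 0], "turn": [0, 0, 0], "grip": 0}]}}

```text
clock: 3.75
eef_pos: [0.5617, -0.2693, 0.1183]
tool_rot: [0.994, 0.107, 0.0, -0.0]
ft_force: [0.0, -0.3, -0.1]
grip_width: 0.0429
```

```bash
python3 look.py wrist w4
```

```text
{'clock': 3.75, 'joint_pos': [-0.447, 0.548, 0.165, 1.188, 0.0, 0.909], 'eef_pos': [0.562, -0.269, 0.118], 'tool_rot': [0.994, 0.107, 0.0, -0.0], 'ft_force': [0.046, -0.322, -0.142], 'grip_width': 0.043}
```

View pics/w4.png

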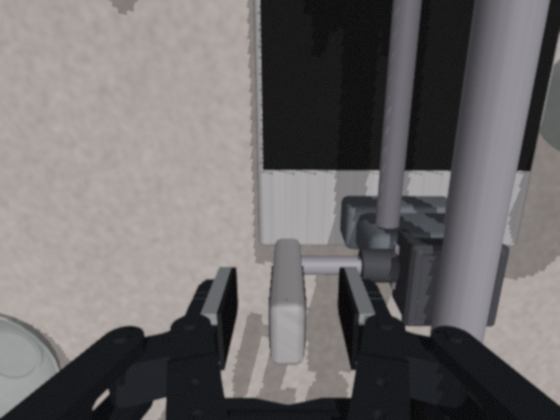

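Tab (columns 271–305, centre 288) now sits centred between the pads (238–339, centre 288). Closing.

>>> {"name": "step_arm", "arguments": {"increments": [{"slide": [0, 0, 0], "turn": [0, 0, 0], "grip": 1}, {"slide": [0, 0, 0], "turn": [0, 0, 0], "grip": 1}, {"slide": [0, 0, 0], "turn": [0, 0, 0], "grip": 1}, {"slide": [0, 0, 0], "turn": [0, 0, 0], "grip": 1}, {"slide": [0, 0, 0], "turn": [0, 0, 0], "grip": 1}, {"slide": [0, 0, 0], "turn": [0, 0, 0], "grip": 1}, {"slide": [0, 0, 0], "turn": [0, 0, 0], "grip": 1}, {"slide": [0, 0, 0], "turn": [0, 0, 0], "grip": 1}]}}

```text
clock: 4.47
eef_pos: [0.5616, -0.2694, 0.1184]
tool_rot: [0.994, 0.107, -0.0, 0.0]
ft_force: [-2.2, -0.5, 2.1]
grip_width: 0.0111
```

>>> {"name": "step_arm", "arguments": {"increments": [{"slide": [-0.002, 0, 0], "turn": [0, 0, 0], "grip": 1}, {"slide": [-0.002, 0, 0], "turn": [0, 0, 0], "grip": 1}, {"slide": [-0.002, 0, 0], "turn": [0, 0, 0], "grip": 1}, {"slide": [-0.002, 0, 0], "turn": [0, 0, 0], "grip": 1}, {"slide": [-0.002, 0, 0], "turn": [0, 0, 0], "grip": 1}, {"slide": [-0.001, 0, 0], "turn": [0, 0, 0], "grip": 1}, {"slide": [0, 0, 0], "turn": [0, 0, 0], "grip": 1}, {"slide": [0, 0, 0], "turn": [0, 0, 0], "grip": 1}, {"slide": [0, 0, 0], "turn": [0, 0, 0], "grip": 1}, {"slide": [0, 0, 0], "turn": [0, 0, 0], "grip": 1}, {"slide": [0, 0, 0], "turn": [0, 0, 0], "grip": 1}]}}

```text
clock: 5.38
eef_pos: [0.5533, -0.2712, 0.1183]
tool_rot: [0.994, 0.108, 0.002, -0.0]
ft_force: [8.1, 1.6, -2.9]
grip_width: 0.0114
```

```bash
python3 look.py wrist w5
```

```text
{'clock': 5.383, 'joint_pos': [-0.457, 0.532, 0.138, 1.174, 0.002, 0.898], 'eef_pos': [0.553, -0.271, 0.118], 'tool_rot': [0.994, 0.108, 0.002, -0.0], 'ft_force': [8.056, 1.593, -2.911], 'grip_width': 0.011}
```

View pics/w5.png

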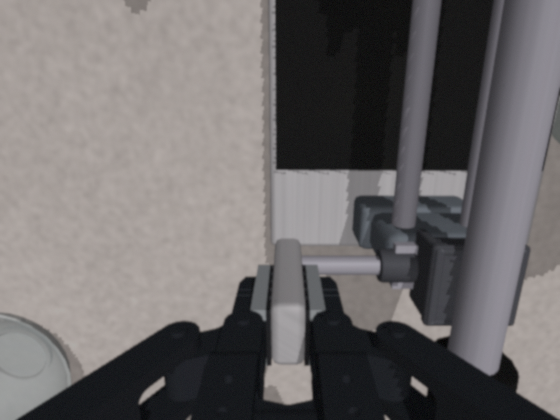

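>>> {"name": "step_arm", "arguments": {"increments": [{"slide": [-0.001, 0, 0], "turn": [0, 0, 0], "grip": 1}, {"slide": [-0.001, 0, 0], "turn": [0, 0, 0], "grip": 1}, {"slide": [0, 0, 0], "turn": [0, 0, 0], "grip": 1}, {"slide": [0, 0, 0], "turn": [0, 0, 0], "grip": 1}, {"slide": [0, 0, 0], "turn": [0, 0, 0], "grip": 1}]}}

```text
clock: 5.85
eef_pos: [0.5516, -0.2716, 0.1183]
tool_rot: [0.994, 0.108, 0.002, -0.0]
ft_force: [8.8, 0.9, -3.2]
grip_width: 0.0113
```

>>> {"name": "step_arm", "arguments": {"increments": [{"slide": [0, -0.0003, -0.0055], "turn": [0, 0, 0], "grip": 1}, {"slide": [0, -0.0004, -0.0055], "turn": [0, 0, 0], "grip": 1}, {"slide": [0, -0.0005, -0.0055], "turn": [0, 0, 0], "grip": 1}, {"slide": [0, -0.0006, -0.0055], "turn": [0, 0, 0], "grip": 1}, {"slide": [0, -0.0007, -0.0055], "turn": [0, 0, 0], "grip": 1}, {"slide": [0, -0.0008, -0.0055], "turn": [0, 0, 0], "grip": 1}, {"slide": [0, 0, 0], "turn": [0, 0, 0], "grip": 1}, {"slide": [0, 0, 0], "turn": [0, 0, 0], "grip": 1}, {"slide": [0, 0, 0], "turn": [0, 0, 0], "grip": 1}]}}

```text
clock: 6.6
eef_pos: [0.5507, -0.2688, 0.1507]
tool_rot: [0.994, 0.108, 0.002, 0.0]
ft_force: [7.8, 0.7, -6.3]
grip_width: 0.0113
```

```bash
python3 look.py wrist w6
```

```text
{'clock': 6.6, 'joint_pos': [-0.455, 0.503, 0.178, 1.242, 0.001, 0.9], 'eef_pos': [0.551, -0.269, 0.151], 'tool_rot': [0.994, 0.108, 0.002, 0.0], 'ft_force': [7.827, 0.735, -6.306], 'grip_width': 0.011}
```

View pics/w6.png

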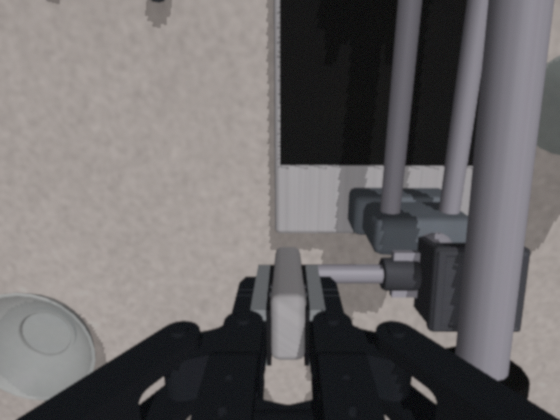

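The cup has lifted off the post (rows 235–330, post now apart at 190–245) and the tab is still held. Continuing the arc.

>>> {"name": "step_arm", "arguments": {"increments": [{"slide": [0, -0.0009, -0.0054], "turn": [0, 0, 0], "grip": 1}, {"slide": [0, -0.0011, -0.0054], "turn": [0, 0, 0], "grip": 1}, {"slide": [0, -0.0012, -0.0054], "turn": [0, 0, 0], "grip": 1}, {"slide": [0, -0.0013, -0.0054], "turn": [0, 0, 0], "grip": 1}, {"slide": [0, -0.0015, -0.0053], "turn": [0, 0, 0], "grip": 1}, {"slide": [0, -0.0016, -0.0053], "turn": [0, 0, 0], "grip": 1}, {"slide": [0, -0.0017, -0.0053], "turn": [0, 0, 0], "grip": 1}, {"slide": [0, -0.0018, -0.0052], "turn": [0, 0, 0], "grip": 1}, {"slide": [0, -0.0019, -0.0052], "turn": [0, 0, 0], "grip": 1}, {"slide": [0, -0.002, -0.0051], "turn": [0, 0, 0], "grip": 1}, {"slide": [0, -0.0022, -0.0051], "turn": [0, 0, 0], "grip": 1}, {"slide": [0, -0.0023, -0.005], "turn": [0, 0, 0], "grip": 1}]}}

```text
clock: 7.65
eef_pos: [0.5465, -0.2503, 0.2138]
tool_rot: [0.994, 0.108, 0.002, 0.001]
ft_force: [10.0, 0.4, -6.2]
grip_width: 0.0114
```

>>> {"name": "step_arm", "arguments": {"increments": [{"slide": [0, -0.0024, -0.005], "turn": [0, 0, 0], "grip": 1}, {"slide": [0, -0.0025, -0.0049], "turn": [0, 0, 0], "grip": 1}, {"slide": [0, -0.0026, -0.0049], "turn": [0, 0, 0], "grip": 1}, {"slide": [0, -0.0027, -0.0048], "turn": [0, 0, 0], "grip": 1}, {"slide": [0, -0.0028, -0.0047], "turn": [0, 0, 0], "grip": 1}, {"slide": [0, -0.0029, -0.0047], "turn": [0, 0, 0], "grip": 1}, {"slide": [0, 0, 0], "turn": [0, 0, 0], "grip": 1}, {"slide": [0, 0, 0], "turn": [0, 0, 0], "grip": 1}, {"slide": [0, 0, 0], "turn": [0, 0, 0], "grip": 1}, {"slide": [0, 0, 0], "turn": [0, 0, 0], "grip": 1}, {"slide": [0, 0, 0], "turn": [0, 0, 0], "grip": 1}, {"slide": [0, 0, 0], "turn": [0, 0, 0], "grip": 1}]}}

```text
clock: 8.65
eef_pos: [0.5433, -0.2349, 0.243]
tool_rot: [0.994, 0.108, 0.002, 0.001]
ft_force: [8.9, -0.9, -3.9]
grip_width: 0.0111
```

```bash
python3 look.py scene s7; python3 look.py wrist w7
python3 - <<'E'
from h import *
# lever line: scene-view points close to the vertical plane through lever
P=pts("s7").reshape(-1,3)
piv=np.array([.577,-.015]);d=np.array([.2101,-.9777]);n=np.array([.9777,.2101])
r=P[:,:2]-piv;a=r@d;s=r@n
m=(abs(s)<.02)&(a>.04)&(a<.36)&(P[:,2]>.135)
for lo in np.arange(.04,.36,.04):
    k=m&(a>lo)&(a<lo+.04)
    if k.any():print(round(lo+.02,2),k.sum(),np.median(P[k,2]).round(4))
k=m
f=cv2.fitLine(np.stack([a[k],P[k,2]],1).astype(np.float32),cv2.DIST_HUBER,0,.001,.001).ravel();print("angle rad",np.arctan(f[1]/f[0]))
E
```

```text
{'clock': 8.65, 'joint_pos': [-0.408, 0.419, 0.288, 1.435, 0.0, 0.947], 'eef_pos': [0.543, -0.235, 0.243], 'tool_rot': [0.994, 0.108, 0.002, 0.001], 'ft_force': [8.859, -0.857, -3.871], 'grip_width': 0.011}
{'clock': 8.7, 'joint_pos': [-0.408, 0.419, 0.288, 1.435, 0.0, 0.947], 'eef_pos': [0.543, -0.235, 0.243], 'tool_rot': [0.994, 0.108, 0.002, 0.001], 'ft_force': [9.765, -1.139, -4.572], 'grip_width': 0.011}
0.06 117 0.1694
0.1 120 0.1927
0.14 121 0.2146
0.18 174 0.2433
0.22 238 0.2663
0.26 185 0.2888
0.3 186 0.3127
0.34 107 0.3302
angle rad 0.546384
```

View pics/s7.png

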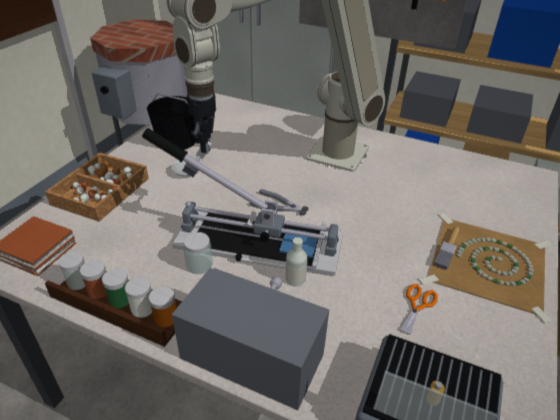

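View pics/w7.png

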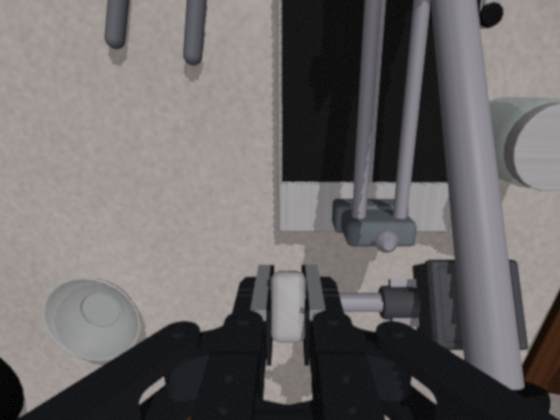

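The lever stands at about 0.55 rad. The stud (387,241) is exposed, the tab is still between the pads, and the loose things are undisturbed. Handing in.

```bash
python3 -c "
from workcell import bot,telemetry
print(bot.job_done());o=telemetry.get_obs();print(o['clock'],o['eef_pos'],o['ft_force'],o['grip_width'])"
```

```text
the job is handed in; nothing more can be done
None
the job is handed in; nothing more can be done
```

I gripped the latch tab on its broad faces and pulled it out before lifting. I then raised the lever along its arc and handed the job in at about 8.7 s of the 32 s, still holding the tab.

- **Latch pull:** the tool moved about 10 mm outwards, with a spring pull of about 9 N, while the lever was still down.
- **Lever angle:** depth points from the scene camera put it at 0.546 rad (about 31°). The tool had risen 125 mm, which fits about 0.54 rad.
- **Hold:** the tool stayed still to within 1 mm on the last readings. The grip opening stayed at 11 mm on the 12 mm tab, and the wrist carried about 4 N downwards and 9–10 N of latch pull.
- **Loose things:** they looked undisturbed in the last pictures; I judged this by eye and did not measure it.

The first descent was off by 3 mm sideways because the arm had not settled, so I corrected it from a close-up picture before closing the gripper. No check failed. No reading was possible after hand-in, so the final one-second hold is unverified.

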